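# Show the packer where the stray teaspoon goes

### The arm

A 7-joint arm with a two-finger parallel gripper is mounted at the origin on the work surface. World frame = base frame: x ahead of the robot, y to its left, z up, the work surface at z = 0. Lengths are in m, angles in rad, forces in N, time in s.
With the tool pointing down it reaches from about 0.4 to 0.875 m from the base axis. Payload 19.3 kg.
Tool frame: the origin (TCP) lies between the finger pads, 19 mm behind the fingertips; this is the grasp point; z points along the fingers, y is the line along which they close (so a half turn about z gives the same grasp; the last joint's range is limited). The gripper opens to 85 mm and grips with 20 to 120 N. Pads are 22 mm wide; open, the fingers measure 114 mm over their backs; the gripper's body (76 mm by 85 mm) begins 54 mm behind the grasp point. The pads swing forward as they close: fully open they stand 13 mm farther back than shut.
Start: joints at [-1.176, 0.521, -0.036, 1.599, 0.021, 1.021, -0.113], TCP at [0.28, 0.559, 0.25] pointing down, gripper open.
Joint ranges: [-2.91, 2.91], [-0.3, 2.13], [-1.5, 1.42], [0.17, 2.43], [-1.26, 4.41], [0.16, 1.93], [-2.52, 2.52]. Speed limits (rad/s): [1.89, 1.89, 2.39, 2.39, 3.01, 3.01, 3.01].

### API

Orientations are given as [roll, pitch, yaw] about the fixed x, y, z axes, in that order (R = Rz(yaw) Ry(pitch) Rx(roll)).
In Python, from workcell import monitor, grab_frame, camera_model, bot gives the robot as it stands.
- The arm moves only by the tool move_arm, never from a script. Its argument "moves" is a list of rows, each a list of 4 numbers: the shift along the world's x, y, z in mm, then the turn about the world's z in rad. A call has 1 to 12 rows; each row is the pose to reach, as a shift and turn from the pose commanded when the call began; what a row does not reach only later rows make up. A row lasts 1/8 s, in which the tool goes at most 62.5 mm and 10.7 degrees, less where a joint would pass 70% of its speed; a pose out of reach is approached as far as the arm can. A call with a gripper value outside its range is refused whole. "gripper" is the opening, from 0 (shut) to 1 (fully open), set as the call begins (left out, the last holds). The fingers move at their own pace and stop on an object; "newtons" is the grip in N (left out, the last holds). Time passes only in rows, so rows that repeat a pose let the fingers close. It gives the time, the measured TCP pose, the force, the opening and the grip force at its end, in the units of the state.
- monitor.observe(): the state, without advancing time (a new reading comes with each control period).
- grab_frame(name): name is "scene" or "top"; returns the picture (420x560x3 uint8, blue, green, red); there is no depth.
- camera_model(name): a dict with "vfov" (degrees; the focal length in pixels is half the picture's height over the tangent of half this angle, whatever the lens; pixels are square), "cx", "cy" (the principal point, pixels), "R" (3x3) and "t" (3): a world point X has camera coordinates R X + t. Camera axes: x right, y down, z forward; pixel columns grow to the right and rows downward; lengths in m; the calibration is good to about 2 mm. A picture is of the moment at which its call begins. camera_model takes no time and is no camera call.
- bot.job_done(): hands the job in; it is judged then, once.
The state is a dict: "clock": time; "qpos": joint angles; "qd": joint speeds; "joint_efforts": joint torques, N m; "position": TCP position; "tool_rot": TCP orientation; "force": force on the tool from outside, world axes, zero at the start; "moment": the same for the moment, N m; "grip_width": finger opening in m; "finger_force": force on a finger pad.
Only numpy, scipy, OpenCV 4.12 (cv2) and the standard library are available. Lean on these libraries where they do the work, as an engineer would, in place of code of your own. Each camera call takes 0.05 s, during which the arm holds its last target. There are 200 camera calls.

### The job

The coffee case is being repacked and one teaspoon has been left out on the table. Show the person packing where it goes: with the fingers pointing straight down, point at that teaspoon from about 3 cm above it and hold there for about two seconds, then point in the same way at the one empty place in the case's spoon rack, hold there as long, and finish still pointing at it. Touch and move nothing, and do not point at the larger tablespoon or pass low over it.

Things in the scene. Friction and masses are not known exactly. Their poses are not given: they have to be found in the camera images.
- teaspoon: the teaspoon left out: steel, lying on the table to the robot's right of the case, hollow up, 140 mm long, bowl 46 x 30 mm, handle up to 12 mm wide, 11 mm high at the neck. Origin under the middle of its length at table height; x runs along it from handle to bowl, z up. It is the smaller of the two spoons on the table
- tablespoon: steel tablespoon of the same form on the table beside the teaspoon, 200 mm long, bowl 66 x 43 mm, 15 mm high; origin under the middle of its length, x from handle to bowl. It changes sides with the teaspoon from start to start. To be left alone and not pointed at
- empty_place: the one empty place of the spoon rack (no solid thing, a point in the rack): origin in the middle of the place's length, on the level of the rails on which spoons lie, 40 mm above the table; x along the way a spoon lies there, from handle end to bowl end; y across it; z up. A place is 140 mm long and 40 mm from its neighbours' middles; the rails' teeth beside it stand 6 mm higher than the origin
- case: fixed wooden coffee case, opened flat. Origin under the centre of its lower half: 300 (x) x 440 mm (y), walls 70 mm high; the empty lid half lies beyond it at +x. At -y (robot's right) the spoon rack: two toothed rails along y, five places with middles at x = 0, y = -185, -145, -105, -65, -25 mm, spoons along x, bowl to +x. At +y two cups and a stack of saucers, below 70 mm
- rack_spoon1: steel teaspoon lying in one of the five places of the case's spoon rack, same form and frame as the teaspoon on the table, its underside 40 mm above the table
- rack_spoon2: steel teaspoon lying in one of the five places of the case's spoon rack, same form and frame as the teaspoon on the table, its underside 40 mm above the table
- rack_spoon3: steel teaspoon lying in one of the five places of the case's spoon rack, same form and frame as the teaspoon on the table, its underside 40 mm above the table
- rack_spoon4: steel teaspoon lying in one of the five places of the case's spoon rack, same form and frame as the teaspoon on the table, its underside 40 mm above the table
- coffee_pot: chrome coffee pot with cream knob and loop handle, on the table to the robot's left of the case, 116 mm across the lid rim, 201 mm high, handle reaching 109 mm from its axis; origin under its centre. To be left alone
- sugar_bowl: white lidded sugar bowl beyond the two spoons on the table, 90 mm across, 92 mm high; origin under its centre. To be left alone

How it is judged:
On the way, in this order (a step that is already met when the one before it is completed fails the run):
1. the tool points down at the teaspoon on the table from just above it (TCP 15 to 85 mm above the table, within 22 mm of its middle line and 62 mm of its middle along it) and dwells 1.5 s (x of the grasp point in the frame of teaspoon between -0.062 and 0.062 m and y of the grasp point in the frame of teaspoon between -0.022 and 0.022 m and z of the grasp point in the frame of teaspoon between 0.015 and 0.085 m and angle between the grasp point's own z axis and vertical above 2.64 rad), for 1.5 s.
2. the tool points down at the empty place of the spoon rack from just above it and dwells 1.5 s (x of the grasp point in the frame of empty_place between -0.06 and 0.06 m and y of the grasp point in the frame of empty_place between -0.016 and 0.016 m and z of the grasp point in the frame of empty_place between 0.015 and 0.085 m and angle between the grasp point's own z axis and vertical above 2.64 rad), for 1.5 s.
At the end, for the whole second after the job is handed in: The tool still points at the empty place: TCP 15 to 85 mm above the rails, within 16 mm of the place's middle line and 60 mm of its middle along it, tool within 0.5 rad of straight down; all spoons, pot and sugar bowl within 8 mm of where they stood (all of step 2 and distance of each of teaspoon, tablespoon, rack_spoon1, rack_spoon2, rack_spoon3, rack_spoon4, coffee_pot, sugar_bowl from where it was at the start of the episode below 0.008 m); the robot touches nothing.
It fails at once if the robot touches something (contact force between any of the fingers, the arm and anything else above 0.3 N).
It fails at once if a spoon, the pot or the sugar bowl is moved or lifted (distance of any of teaspoon, tablespoon, rack_spoon1, rack_spoon2, rack_spoon3, rack_spoon4, coffee_pot, sugar_bowl from where it was at the start of the episode above 0.01 m).
It fails at once if the tool points at the tablespoon or passes low over it (TCP less than 60 mm above the table over the spoon) (x of the grasp point in the frame of tablespoon between -0.095 and 0.095 m and y of the grasp point in the frame of tablespoon between -0.022 and 0.022 m and z of the grasp point in the frame of tablespoon between 0.015 and 0.06 m).
It also fails if it takes over 38 s, if anything falls off the work surface, if the arm or the gripper's body presses on something with over 40 N, if the wrist force passes 120 N, or if a joint passes its speed limit or range.

## Working session

There is one attempt and no reset: what is moved stays moved. The work goes in short steps, Python scripts to look and compute and a tool call to move; the robot and the scene stay as the last step left them, time stands still between calls to the robot, and variables do not carry over. Pictures are saved under pics/ and viewed, at most 10 in all, crops included, and the job is handed in when it is done.

Besides the shell and the picture viewer there is one more tool, called after "Call:" by a JSON object that holds its "method" and its "body", one argument or row to a line. move_arm: Moves the arm, as the interface text tells. Its arguments: {"type":"object","properties":{"moves":{"type":"array","items":{"type":"array","items":{"type":"number"}}},"gripper":{"type":"number"},"newtons":{"type":"number"}},"required":["moves"]}

```bash
mkdir -p pics
python3 - <<'E'
from workcell import monitor, grab_frame, camera_model, bot
import cv2
for n in("scene","top"):
    cv2.imwrite(f"pics/{n}0.png",grab_frame(n)); print(n,camera_model(n))
s=monitor.observe();print(s["clock"],s["position"],s["tool_rot"],s["grip_width"])
E
```

```text
scene {'vfov': 44.60433440596068, 'cx': 282.13413763198537, 'cy': 211.8094117520918, 'R': array([[ 8.53480063e-01,  5.21125471e-01, -1.58194015e-04],
       [ 4.29085095e-01, -7.02911935e-01, -5.67274884e-01],
       [-2.95732588e-01,  4.84089925e-01, -8.23528494e-01]]), 't': array([-0.54865997, -0.16446341,  1.54776115])}
top {'vfov': 43.883696052125856, 'cx': 272.90860069163455, 'cy': 211.21248444639645, 'R': array([[ 0.02009013, -0.99979648,  0.0018389 ],
       [-0.97647127, -0.02001635, -0.21471657],
       [ 0.21470968,  0.00251805, -0.97667467]]), 't': array([0.0876194 , 0.59554189, 1.69607546])}
0.1 [0.28008058 0.55843558 0.2494916 ] [-3.14060522e+00  1.07649493e-04  2.67676906e+00] 0.08536205483759293
```

View pics/scene0.png

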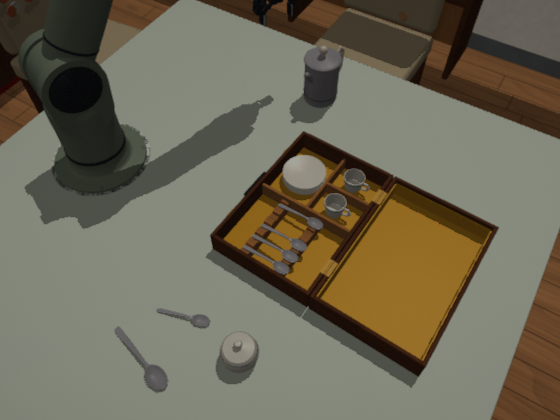

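View pics/top0.png

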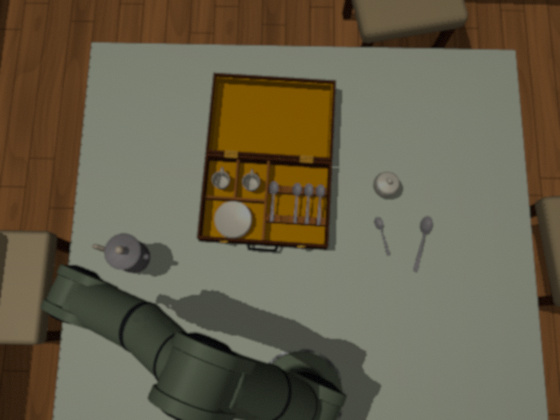

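The scene view shows the teaspoon at about (185,318), with the tablespoon at (140,358). In the top view they are at (384,236) and (423,243). The rack's gap in the top view is near (285,203), between the leftmost spoon and the other three, so it is the second place from the cups. Next I'll measure both.

```bash
cat > h.py <<'E'
import numpy as np,cv2
from workcell import camera_model
def ray(n,p):
    c=camera_model(n);f=210/np.tan(np.radians(c["vfov"]/2));R=np.array(c["R"])
    return -R.T@c["t"],R.T@np.array([(p[0]-c["cx"])/f,(p[1]-c["cy"])/f,1])
def plane(n,p,z):
    o,d=ray(n,p);return o+d*(z-o[2])/d[2]
def tri(p,q):
    (a,d),(b,e)=ray("scene",p),ray("top",q)
    s=np.linalg.lstsq(np.c_[d,-e],b-a,rcond=None)[0];u,v=a+d*s[0],b+e*s[1]
    return (u+v)/2,np.linalg.norm(u-v)
def blobs(n,roi,kind):
    im=cv2.imread(f"pics/{n}0.png");x0,y0,x1,y1=roi;c=im[y0:y1,x0:x1]
    if kind=="table":
        lab=cv2.cvtColor(c,cv2.COLOR_BGR2LAB).astype(float);bg=np.median(lab.reshape(-1,3),0)
        m=np.linalg.norm(lab-bg,axis=2)>9
    else: m=cv2.cvtColor(c,cv2.COLOR_BGR2HSV)[...,1]<110; m&=c.max(2)>60
    k,l,st,ce=cv2.connectedComponentsWithStats(m.astype(np.uint8),connectivity=8)
    out=[]
    for i in range(1,k):
        if st[i,4]<25: continue
        p=np.argwhere(l==i)[:,::-1]+[x0,y0];u=np.linalg.svd(p-p.mean(0),full_matrices=False)[2][0]
        t=(p-p.mean(0))@u;e=[p[t<t.min()+1.5].mean(0),p[t>t.max()-1.5].mean(0)]
        out.append((st[i,4],p.mean(0),e))
    return out
E
python3 - <<'E'
from h import *
import warnings;np.set_printoptions(precision=3,suppress=True)
for n,r,k,z in(("top",(365,205,445,280),"table",.005),("scene",(100,300,215,400),"table",.005),("top",(266,170,327,225),"rack",.045),("scene",(235,195,330,280),"rack",.045)):
    print(n,k)
    for a,c,e in blobs(n,r,k): print(a,c.round(1),[x.round(1) for x in e],[plane(n,x,z)[:2] for x in e])
a=cv2.resize(cv2.imread("pics/top0.png")[150:260,190:340],None,fx=4,fy=4,interpolation=2)
b=cv2.resize(cv2.imread("pics/scene0.png")[180:300,210:360],None,fx=4,fy=4,interpolation=2)
cv2.imwrite("pics/c.png",np.clip(cv2.resize(np.vstack([a[:296],b[:300]]),(600,596))*1.6,0,255).astype("uint8"))
E
```

```text
top table
245 [381.7 232.9] [array([376.6, 216.9]), array([388.7, 255. ])] [array([ 0.594, -0.262]), array([ 0.461, -0.301])]
466 [422.7 239. ] [array([428.2, 215.9]), array([415. , 271.5])] [array([ 0.601, -0.442]), array([ 0.406, -0.389])]
scene table
485 [187.1 317.7] [array([156.6, 309.7]), array([208.7, 322.7])] [array([ 0.463, -0.299]), array([ 0.592, -0.259])]
992 [144.6 364.7] [array([116.3, 327.5]), array([163. , 390.2])] [array([ 0.409, -0.386]), array([ 0.599, -0.443])]
top rack
194 [272.6 197.8] [array([273. , 181.6]), array([271. , 220.4])] [array([0.703, 0.102]), array([0.566, 0.106])]
171 [296.1 198.9] [array([297. , 183.6]), array([294.6, 222.2])] [array([0.697, 0.018]), array([0.561, 0.025])]
173 [307.7 200. ] [array([308.5, 184.6]), array([306.4, 223.2])] [array([ 0.695, -0.021]), array([ 0.559, -0.015])]
96 [320.  191.1] [array([320.2, 185.6]), array([319.8, 197.4])] [array([ 0.692, -0.062]), array([ 0.65, -0.06])]
77 [318.6 214.6] [array([319. , 201.5]), array([318. , 223.4])] [array([ 0.635, -0.058]), array([ 0.559, -0.054])]
scene rack
73 [238.3 198.8] [array([243.2, 195.4]), array([235.3, 205.3])] [array([0.468, 0.08 ]), array([0.469, 0.041])]
93 [327.1 204.1] [array([327.7, 195.6]), array([328.7, 215.3])] [array([0.667, 0.201]), array([0.701, 0.144])]
268 [304.6 217.5] [array([278.8, 204. ]), array([321.6, 226.1])] [array([0.567, 0.106]), array([0.701, 0.104])]
267 [288.6 239. ] [array([262. , 224.8]), array([305.2, 247.7])] [array([0.565, 0.026]), array([0.698, 0.024])]
287 [279.6 249.8] [array([252.8, 235. ]), array([296.7, 258.8])] [array([ 0.562, -0.014]), array([ 0.695, -0.015])]
294 [271.  261.4] [array([243.8, 246. ]), array([287.8, 270.9])] [array([ 0.56 , -0.054]), array([ 0.694, -0.057])]
241 [243.8 273.7] [array([235.2, 264.4]), array([260.5, 279. ])] [array([ 0.571, -0.11 ]), array([ 0.648, -0.111])]
```

View pics/c.png

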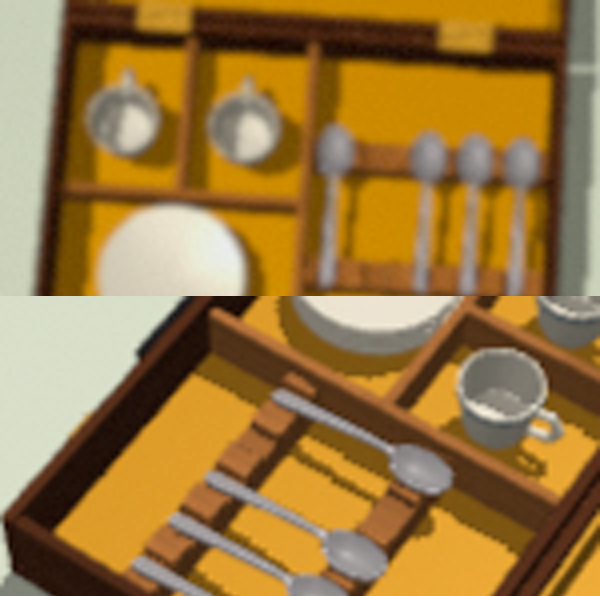

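The gap in the rack is the second place from the cups, between the spoons at y = 0.105 and y = 0.023. I'll check the heights by triangulation before moving.

Run:
```python
from h import *
np.set_printoptions(precision=4,suppress=True)
for n,p,q in(("ts bowl",(208.7,322.7),(376.6,216.9)),("ts handle",(156.6,309.7),(388.7,255)),("tb bowl",(163,390.2),(428.2,215.9)),("tb handle",(116.3,327.5),(415,271.5)),
 ("r1b",(321.6,226.1),(273,181.6)),("r1h",(278.8,204),(271,220.4)),("r2b",(305.2,247.7),(297,183.6)),("r2h",(262,224.8),(294.6,222.2)),("r3b",(296.7,258.8),(308.5,184.6)),("r3h",(252.8,235),(306.4,223.2)),("pot knob",(323,49),(122,250)),("sugar knob",(238,344),(389,181))):
    print(n,*tri(p,q))
```

```text
ts bowl [ 0.5934 -0.2609  0.009 ] 0.0011150720489364087
ts handle [ 0.4618 -0.2997  0.0047] 0.0024533593201825957
tb bowl [ 0.6003 -0.4426  0.0063] 0.0016905780216956562
tb handle [ 0.4075 -0.3871  0.0044] 0.004278773066804124
r1b [0.7022 0.1018 0.0485] 0.0007887820985448796
r1h [0.5665 0.1061 0.0443] 0.0015516969290540338
r2b [0.6975 0.02   0.0501] 0.004036359488415779
r2h [0.5628 0.0261 0.0421] 0.0027156526448580513
r3b [ 0.6951 -0.0194  0.0498] 0.004752587784767614
r3h [ 0.5599 -0.014   0.0434] 0.0028129153279433054
pot knob [0.437  0.5625 0.1976] 0.009488371429934509
sugar knob [ 0.7031 -0.2893  0.0852] 0.004028218025835133
```

Triangulation puts the teaspoon's middle at (0.528, -0.280) on the table. The empty place is at (0.632, 0.063), with spoon tips at z of about 0.045. I'll move away from the pot along -y first.

Call:
{"method": "move_arm", "body": {
  "moves": [
    [0,-15,0,0],
    [0,-45,0,-0.03],
    [10,-85,0,-0.08],
    [25,-130,0,-0.13],
    [45,-175,0,-0.18],
    [65,-220,0,-0.23],
    [90,-265,0,-0.28],
    [115,-310,0,-0.33],
    [140,-355,0,-0.38],
    [165,-395,0,-0.42],
    [180,-425,0,-0.45],
    [190,-440,0,-0.46]
  ],
  "gripper": 0
}}

```text
clock: 1.6
position: [0.4702, 0.1166, 0.25]
tool_rot: [-3.141, 0.0, 2.214]
force: [0.2, -0.4, -0.9]
grip_width: -0.0001
finger_force: 0.0
```

Call:
{"method": "move_arm", "body": {
  "moves": [
    [3,-15,0,-0.02],
    [8,-45,0,-0.06],
    [14,-85,0,-0.1],
    [22,-130,0,-0.15],
    [30,-175,0,-0.2],
    [38,-220,0,-0.25],
    [45,-265,0,-0.3],
    [50,-310,0,-0.34],
    [54,-350,0,-0.37],
    [57,-380,0,-0.39],
    [58,-394,0,-0.4],
    [58,-399,0,-0.4]
  ]
}}

```text
clock: 3.1
position: [0.5281, -0.28, 0.2498]
tool_rot: [-3.141, -0.001, 1.817]
force: [1.0, 0.9, -0.2]
grip_width: 0.0004
finger_force: 0.0
```

Call:
{"method": "move_arm", "body": {
  "moves": [
    [0,0,-15,0],
    [0,0,-40,0],
    [0,0,-70,0],
    [0,0,-100,0],
    [0,0,-130,0],
    [0,0,-155,0],
    [0,0,-175,0],
    [0,0,-186,0],
    [0,0,-190,0],
    [0,0,-190,0],
    [0,0,-190,0],
    [0,0,-190,0]
  ]
}}

```text
clock: 4.6
position: [0.5284, -0.2805, 0.0605]
tool_rot: [3.141, 0.0, 1.817]
force: [0.3, -0.6, -0.1]
grip_width: -0.0004
finger_force: 0.0
```

Run:
```python
from workcell import *
import cv2,numpy as np
s=grab_frame("scene");t=grab_frame("top");print(monitor.observe()["position"])
a=cv2.resize(s[250:400,90:290],None,fx=3,fy=3);b=cv2.resize(t[180:280,320:460],(600,428))[:140]
cv2.imwrite("pics/ts.png",np.vstack([a,b]))
```

```text
[ 0.52833045 -0.28037205  0.06030175]
```

View pics/ts.png

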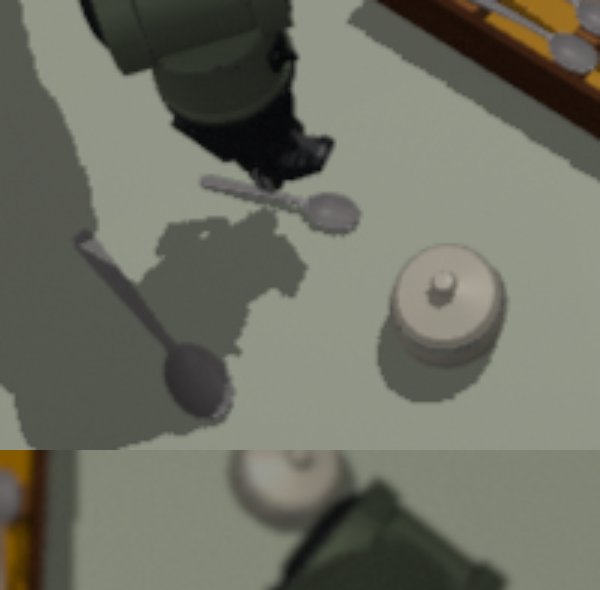

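The fingertips, at scene pixel (178,312), are just above the middle of the teaspoon's handle, and nothing has been touched. I'll hold here, then rise, cross and descend over the empty place.

Call:
{"method": "move_arm", "body": {
  "moves": [
    [0,0,0,0],
    [0,0,0,0],
    [0,0,0,0],
    [0,0,0,0],
    [0,0,0,0],
    [0,0,0,0],
    [0,0,0,0],
    [0,0,0,0],
    [0,0,0,0],
    [0,0,0,0],
    [0,0,0,0],
    [0,0,0,0]
  ]
}}

```text
clock: 6.2
position: [0.5282, -0.2803, 0.06]
tool_rot: [-3.142, 0.0, 1.817]
force: [-0.6, 0.1, -0.2]
grip_width: 0.0001
finger_force: 0.0
```

Call:
{"method": "move_arm", "body": {
  "moves": [
    [0,0,0,0],
    [0,0,0,0],
    [0,0,0,0],
    [0,0,0,0],
    [0,0,15,0],
    [0,0,40,0],
    [0,0,70,0],
    [0,0,100,0],
    [0,0,125,0],
    [0,0,140,0],
    [0,0,148,0],
    [0,0,150,0]
  ]
}}

```text
clock: 7.7
position: [0.5281, -0.2803, 0.21]
tool_rot: [-3.142, -0.0, 1.817]
force: [-0.0, -0.1, -1.4]
grip_width: -0.0002
finger_force: 0.0
```

Call:
{"method": "move_arm", "body": {
  "moves": [
    [4,13,0,0],
    [12,40,0,0],
    [23,76,0,0],
    [35,116,0,0],
    [48,158,0,0],
    [61,200,0,0],
    [73,242,0,0],
    [85,280,0,0],
    [94,310,0,0],
    [100,330,0,0],
    [103,341,0,0],
    [104,344,0,0]
  ]
}}

```text
clock: 9.2
position: [0.6321, 0.0637, 0.2098]
tool_rot: [-3.141, 0.0, 1.817]
force: [0.8, 0.2, -0.2]
grip_width: 0.0
finger_force: 0.0
```

Call:
{"method": "move_arm", "body": {
  "moves": [
    [0,0,-10,0],
    [0,0,-25,0],
    [0,0,-45,0],
    [0,0,-65,0],
    [0,0,-85,0],
    [0,0,-98,0],
    [0,0,-106,0],
    [0,0,-110,0],
    [0,0,-110,0],
    [0,0,-110,0],
    [0,0,-110,0],
    [0,0,-110,0]
  ]
}}

```text
clock: 10.7
position: [0.6323, 0.0637, 0.1002]
tool_rot: [3.141, -0.0, 1.817]
force: [-0.4, 0.6, 0.0]
grip_width: -0.0
finger_force: 0.0
```

Run:
```python
from workcell import *
import cv2
s=grab_frame("scene");o=monitor.observe();print(o["position"],o["force"])
cv2.imwrite("pics/rk.png",cv2.resize(s[150:300,210:410],None,fx=3,fy=3))
```

```text
[0.63224998 0.06371549 0.10017156] [ 0.09406259  0.08533245 -0.05028416]
```

View pics/rk.png

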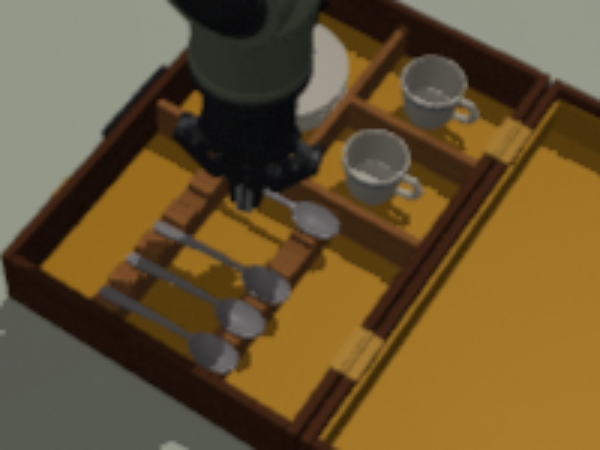

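The fingertips, at scene pixel (291,218), are above the gap between the first and second rack spoons. Nothing is touched, so I'll hold here for about two seconds.

Call:
{"method": "move_arm", "body": {
  "moves": [
    [0,0,0,0],
    [0,0,0,0],
    [0,0,0,0],
    [0,0,0,0],
    [0,0,0,0],
    [0,0,0,0],
    [0,0,0,0],
    [0,0,0,0],
    [0,0,0,0],
    [0,0,0,0],
    [0,0,0,0],
    [0,0,0,0]
  ]
}}

```text
clock: 12.25
position: [0.6322, 0.0637, 0.1]
tool_rot: [-3.142, 0.0, 1.817]
force: [-0.8, 0.3, -0.1]
grip_width: -0.0001
finger_force: 0.0
```

Call:
{"method": "move_arm", "body": {
  "moves": [
    [0,0,0,0],
    [0,0,0,0],
    [0,0,0,0],
    [0,0,0,0]
  ]
}}

```text
clock: 12.75
position: [0.6322, 0.0636, 0.1]
tool_rot: [3.142, 0.0, 1.817]
force: [0.6, 0.6, -0.5]
grip_width: 0.0001
finger_force: 0.0
```

```bash
python3 -c "
from workcell import bot
print(bot.job_done())"
```

```text
the job is handed in; nothing more can be done
None
```

I handed the job in at about 13 s: the arm pointed at the teaspoon and then at the empty rack place, fingertips 3–4 cm above each and held about 2 s or more, and it finished still pointing at the rack with no sign of contact; no verdict came back.

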